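# Weigh a thin glass dish on the pan balance

## Task

Weigh the thin glass dish: without lifting it, push it gently off the loading shelf of the balance until it sits wholly on the pan beside the shelf, keeping every force on the glass under 5 N. Then set the counterweight that brings the balance level beside the one already on the other pan, putting it down softly, and leave the balance floating level with the dish and the weights standing free. Leave the thumb nut and the brass coupling where they are.

Things in the scene. Friction and masses are not known exactly. Their poses are not given: they have to be found in the camera images.
- balance: Fixed grey two-pan balance, 92 mm deep (own x), 322 mm long (own y). Origin at worktop height under its centre housing (70 x 54 mm, 62 mm high; white dial plate on the -x face, top at 89 mm). Dish pan centred at y = -75 mm, counter pan at +75 mm. Pans stay horizontal, one rises as the other sinks, 3 mm either way, damped, sprung: full travel at about 25 g imbalance. Yaw within 0.25 rad.
- shelf (a point): Middle of the top face of the loading shelf, a bare aluminium plate 84 mm (balance x) by 80 mm (balance y) at the -y end of the balance, 63.7 mm above the worktop; 82 mm from the centre of the dish pan. A grey switch box 210 mm high stands farther right (world y below about -0.33 m): approach over it from higher up.
- dish_pan: Flat steel pan, 76 mm (x) by 80 mm (y), beside the shelf across a 2 mm gap. Origin at the centre of its upper face, 60 mm above the worktop when level; axes as the balance. Empty it stands 0.7 mm below the shelf top; under the dish alone it sinks to 6.7 mm below it. On its +y edge, 40 mm from the pan's centre, a rigid lip 6 mm high; other edges plain.
- counter_pan: Flat steel pan without rim, 76 mm (x) by 80 mm (y). Origin at the centre of its upper face, 60 mm above the worktop when level, 57 at the start, 63 once the dish lies on its pan; axes as the balance. A 100 g weight stands on its +x half, about 18 mm from the centre; the -x half is free. Delicate: keep all load and pressing on it under 8 N.
- pointer (a joint): Black needle in front of the white dial plate, rad: 0 (upright) = balance level, +0.2 = dish pan fully down, -0.2 = counter pan fully down (start).
- glass_dish: Round, closed, shallow grey glass dish, 63 mm across, 14 mm high, 150 g (within 2 %), lying near the middle of the loading shelf. Origin at the centre of its underside, z up. Fragile: keep the force on it under 5 N; its weight is 1.5 N and it slides at about 1 N.
- pan_weight: plain steel cylindrical counterweight with a narrow neck and a small knob on top: body 26 mm across and 24 mm high, 34 mm high over all, 100 g. Stands on the counter pan at the start and stays there. Origin at the centre of its underside, z up along its axis.
- weight_large: plain steel cylindrical counterweight with a narrow neck and a small knob on top: body 26 mm across and 24 mm high, 34 mm high over all, 100 g. Stands on the worktop to the left, in a row with the other two in any order. Origin at the centre of its underside, z up along its axis.
- weight_medium: plain steel cylindrical counterweight with a narrow neck and a small knob on top: body 20 mm across and 20 mm high, 30 mm high over all, 50 g. Stands on the worktop to the left, in the same row. With the 100 g already on the pan it balances the dish. Origin at the centre of its underside, z up along its axis.
- weight_small: plain steel cylindrical counterweight with a narrow neck and a small knob on top: body 15 mm across and 14 mm high, 24 mm high over all, 20 g. Stands on the worktop to the left, in the same row. Origin at the centre of its underside, z up along its axis.
- brass_coupling: Brass fitting, stepped cylinder 22 mm across and 25 mm high, a bystander near the robot end of the row of weights. Origin at the centre of its underside.
- thumb_nut: Pale knurled thumb nut 26 mm across and 17 mm high, a bystander near the far end of the row of weights. Origin at the centre of its underside.
Things that resemble listed ones, but are neither listed nor needed, are in the scene too. What is shaped like the weight_medium but red is not meant. Leave any red look-alike of the pan_weight alone.

How it is judged:
By the outcome, as a careful person would: the job done as asked, in the order asked, and still so for the second after the job is handed in, with the robot touching nothing.
It also fails if it takes over 53 s, if anything falls off the work surface, if the arm or the gripper's body presses on something with over 40 N, if the wrist force passes 120 N, or if a joint passes its speed limit or range.

## Robot

A 6-joint arm with a two-finger parallel gripper is mounted at the origin on a cart in front of the work surface, level with it; the furniture and walls round the work are solid. World frame = base frame: x ahead of the robot, y to its left, z up, the work surface at z = 0. Lengths are in m, angles in degrees, forces in N, time in s.
With the tool pointing down it reaches from about 0.425 to 1.125 m from the base axis. Payload 14.9 kg.
Tool frame: the origin (TCP) lies at the very end of the fingers, on their centre line; the grasp point (between the pads) lies 19 mm behind it; z points along the fingers, y is the line along which they close (so a half turn about z gives the same grasp; the last joint's range is limited). The gripper opens to 91 mm and grips with 3 to 60 N. Pads are 32 mm wide; open, the fingers measure 118 mm over their backs; the gripper's body (76 mm by 178 mm) begins 60 mm behind the grasp point.
Start: joints at [-65.85, 21.709, 99.362, -0, 58.929, -1.908], TCP at [0.307, -0.629, 0.214] pointing down, gripper open.
Joint ranges: [-158.91, 158.91], [-42.39, 125.64], [0.06, 152.35], [-60.88, 240.88], [17.5, 164.5], [-176.32, 176.32]. Speed limits (degrees/s): [108.29, 108.29, 136.94, 180, 180, 180].

## Interface

Orientations are given as [roll, pitch, yaw] about the fixed x, y, z axes, in that order (R = Rz(yaw) Ry(pitch) Rx(roll)).
In Python, from cell import state, grab_frame, get_calibration, job_done gives the robot as it stands. The module is installed in compiled form; this text tells all that it offers.
- The arm moves only by the tool step_arm, never from a script. Its argument "series" is text: rows parted by semicolons, each of 7 numbers parted by spaces: the shift along the tool's x, y, z in m, then the turn, a rotation vector about the tool's x, y, z in rad, then the closure, from -1 (fully open) to 1 (shut). In form: x y z rx ry rz claw; .... A call has 1 to 8 rows; each row shifts and turns the commanded pose from where the row before left it, along the tool's axes as they then stand; what a row does not reach is not made up. A row lasts 1/10 s, in which the tool goes at most 50 mm and 8.59 degrees, less where a joint would pass 70% of its speed; a pose out of reach is approached as far as the arm can. A call is refused whole if a number of a shift passes 0.05 or a number of a turn 0.15, either way. A call with a gripper value outside its range is refused whole. The fingers move at their own pace and stop on an object; the grip force is fixed at half the most. Time passes only in rows, so rows that do not move let the fingers close. It gives the time, the measured TCP pose, the force, the opening and the grip force at its end, in the units of the state.
- state(): the state, without advancing time (a new reading comes with each control period).
- grab_frame(name): name is "side" or "top" or "wrist"; returns the picture (420x560x3 uint8, blue, green, red); there is no depth.
- get_calibration(name): a dict with "mtx" (3x3 intrinsics, pixels), "world_from_camera" (4x4, takes a point from camera to world coordinates). Camera axes: x right, y down, z forward; pixel columns grow to the right and rows downward; lengths in m; the calibration is good to about 2 mm. A picture is of the moment at which its call begins: read the wrist's pose just before it. get_calibration takes no time and is no camera call; for the wrist camera it gives the pose at the moment of the call.
- job_done(): hands the job in; it is judged then, once.
The state is a dict: "time_s": time; "joint_positions": joint angles; "dq": joint speeds; "joint_efforts": joint torques, N m; "position": TCP position; "orientation": TCP orientation; "ft_force": force on the tool from outside, world axes, zero at the start; "torque": the same for the moment, N m; "grip_width": finger opening in m; "grip_force": force on a finger pad.
Only numpy, scipy, OpenCV 4.12 (cv2) and the standard library are available. Lean on these libraries where they do the work, as an engineer would, in place of code of your own. Each camera call takes 0.05 s, during which the arm holds its last target. There are 200 camera calls.

## Working session

There is one attempt and no reset: what is moved stays moved. The work goes in short steps, Python scripts to look and compute and a tool call to move; the robot and the scene stay as the last step left them, time stands still between calls to the robot, and variables do not carry over. Pictures are saved under pics/ and viewed, at most 10 in all, crops included, and the job is handed in when it is done.

Besides the shell and the picture viewer there is one more tool, called after ">>>" by a JSON object that holds its "name" and its "arguments", one argument or row to a line. step_arm: Moves the arm, as the interface text tells. Its arguments: {"type":"object","properties":{"series":{"type":"string"}},"required":["series"]}

```bash
mkdir -p pics
python3 - <<'E'
from cell import *
import cv2,numpy as np
s=state();print(s['time_s'],s['position'],s['orientation'],s['grip_width'],s['ft_force'])
for n in('top','side'):
    f=grab_frame(n);cv2.imwrite(f'pics/{n}0.png',cv2.resize(f,(800,600),interpolation=cv2.INTER_CUBIC))
    c=get_calibration(n);print(n,np.round(c['mtx'],1).tolist(),np.round(c['world_from_camera'],3).tolist())
E
```

```text
0.0 [ 0.30733128 -0.62851864  0.21331846] [-1.79940856e+02 -1.06739511e-03  2.60596998e+01] 0.09084068769889278 [ 0.58879642  0.15846917 -1.80761154]
top [[546.6, 0.0, 266.7], [0.0, 546.6, 213.9], [0.0, 0.0, 1.0]] [[0.024, -0.994, 0.105, 0.365], [-1.0, -0.024, -0.005, 0.059], [0.007, -0.105, -0.994, 1.22], [0.0, 0.0, 0.0, 1.0]]
side [[519.3, 0.0, 282.2], [0.0, 519.3, 209.6], [0.0, 0.0, 1.0]] [[-0.258, 0.796, -0.547, 0.952], [0.966, 0.207, -0.154, 0.183], [-0.01, -0.568, -0.823, 0.78], [0.0, 0.0, 0.0, 1.0]]
```

View pics/top0.png

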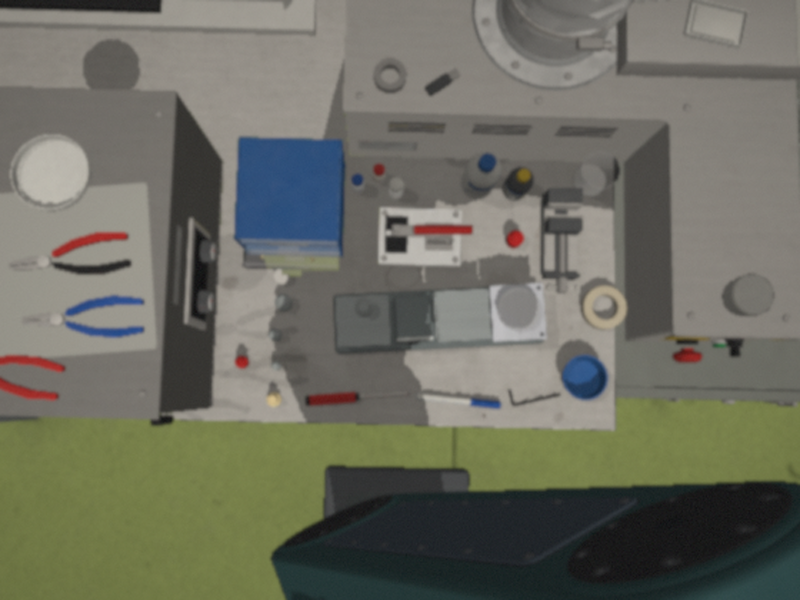

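View pics/side0.png

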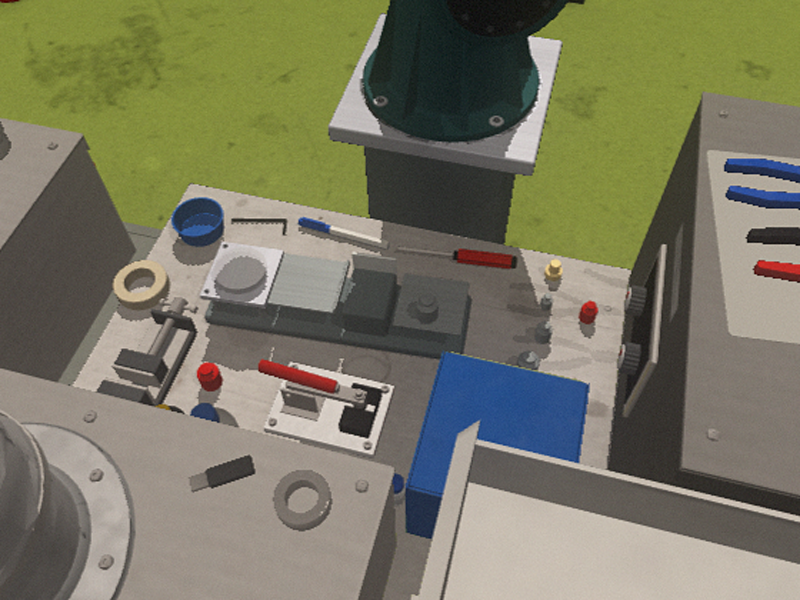

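Run:
```python
import cv2,numpy as np
from cell import *
t=grab_frame('top')[175:300,160:400]; cv2.imwrite('pics/a.png',cv2.resize(t,(800,417),interpolation=cv2.INTER_CUBIC))
s=grab_frame('side')
a=cv2.resize(s[165:285,340:460],(600,600),interpolation=cv2.INTER_CUBIC)
cv2.imwrite('pics/b.png',a)
```

```text
(no output)
```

View pics/a.png

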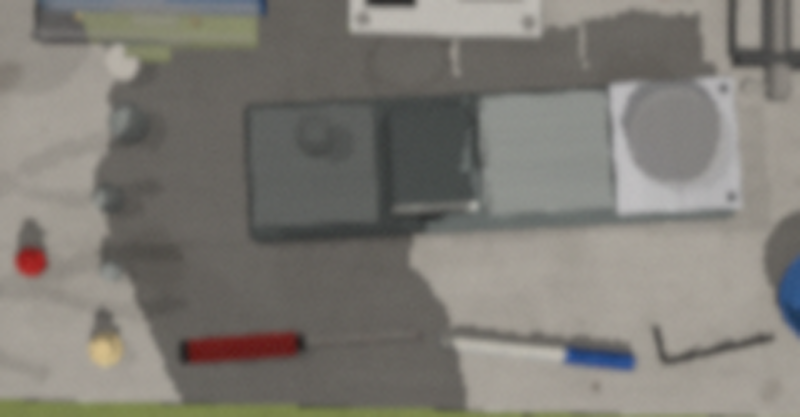

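View pics/b.png

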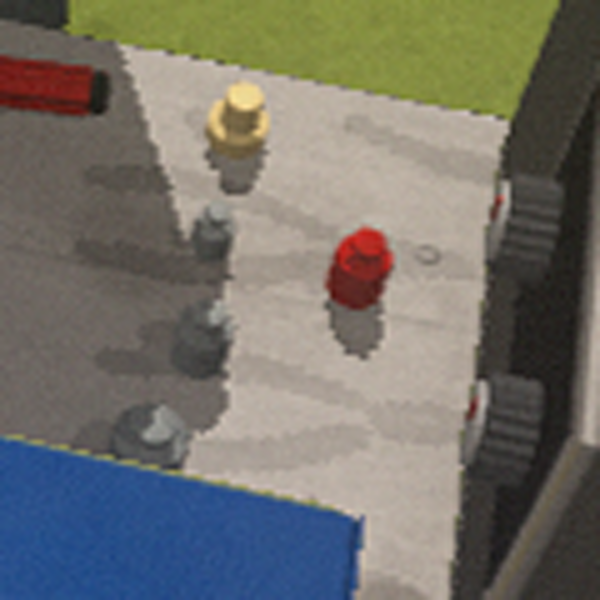

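```bash
cat > h.py <<'E'
from cell import *
import cv2,numpy as np
def ray(name,u,v,z,c=None):
    c=c or get_calibration(name);T=c['world_from_camera'];d=T[:3,:3]@np.linalg.solve(c['mtx'],[u,v,1]);o=T[:3,3]
    return o+d*(z-o[2])/d[2]
def ta(u,v,z): return ray('top',160+(u+.5)/3.3333-.5,175+(v+.5)/3.336-.5,z).round(4)
def sb(u,v,z): return ray('side',340+(u+.5)/5-.5,165+(v+.5)/5-.5,z).round(4)
E
python3 - <<'E'
from h import *
for n,u,v,z in [('dish',672,132,.0777),('sh1',610,86,.0637),('sh2',735,76,.0637),('sh3',741,210,.0637),('sh4',617,215,.0637),
 ('dp l top',477,95,.06),('cp TL',248,105,.057),('cp TR',380,98,.057),('cp BR',380,220,.057),('pw',315,132,.086),('small',110,270,.02),('med',109,196,.024),('large',127,122,.027),('brass',105,350,.022),('nut',122,62,.017)]: print(n,ta(u,v,z))
print('side med',sb(215,315,.027),'small',sb(216,216,.021),'large',sb(162,425,.031))
E
```

```text
dish [ 0.4902 -0.1454  0.0777]
sh1 [ 0.5204 -0.108   0.0637]
sh2 [ 0.5288 -0.1881  0.0637]
sh3 [ 0.4429 -0.1921  0.0637]
sh4 [ 0.4379 -0.1132  0.0637]
dp l top [ 0.513  -0.0231  0.06  ]
cp TL [0.5032 0.1238 0.057 ]
cp TR [0.5099 0.0391 0.057 ]
cp BR [0.4314 0.0373 0.057 ]
pw [0.4838 0.0798 0.086 ]
small [0.3965 0.2131 0.02  ]
med [0.4448 0.2151 0.024 ]
large [0.4936 0.2047 0.027 ]
brass [0.3443 0.2141 0.022 ]
nut [0.5347 0.2108 0.017 ]
side med [0.4446 0.2189 0.027 ] small [0.3989 0.2132 0.021 ] large [0.4948 0.2082 0.031 ]
```

The brass coupling is nearest the robot. Going away from it come small, medium (top crop 109,196), large and the nut. The dish is at crop (672,132) and the balance yaw is about 0.07 rad. I'll lift and turn first, then travel over the switch box.

>>> {"name": "step_arm", "arguments": {
  "series": "0 0 -0.0125 0 0 -0.148 0.2; 0 0 -0.0125 0 0 -0.148 0.2; 0 0 -0.0125 0 0 -0.148 0.2; 0 0 -0.0125 0 0 -0.148 0.2; 0 0 -0.0125 0 0 -0.148 0.2; 0 0 -0.0125 0 0 -0.148 0.2; 0 0 -0.0125 0 0 -0.148 0.2; 0 0 -0.0125 0 0 -0.148 0.2"
}}

```text
time_s: 1.0
position: [0.3074, -0.6287, 0.3143]
orientation: [-180.0, -0.0, 94.2]
ft_force: [-0.7, 0.5, 0.2]
grip_width: 0.0366
grip_force: 0.0
```

>>> {"name": "step_arm", "arguments": {
  "series": "0.042 0.023 0 0 0 0 0.2; 0.042 0.023 0 0 0 0 0.2; 0.042 0.023 0 0 0 0 0.2; 0.042 0.023 0 0 0 0 0.2; 0.042 0.023 0 0 0 0 0.2; 0.042 0.023 0 0 0 0 0.2; 0.042 0.023 0 0 0 0 0.2; 0.042 0.023 0 0 0 0 0.2"
}}

```text
time_s: 1.8
position: [0.4686, -0.2793, 0.314]
orientation: [180.0, 0.0, 93.9]
ft_force: [0.7, -0.8, 0.1]
grip_width: 0.0367
grip_force: 0.0
```

Run:
```python
from h import *
s=state();print(s['time_s'],s['position'].round(4),s['orientation'].round(2),s['grip_width'],s['ft_force'].round(2))
c=get_calibration('wrist');print(c['mtx'].round(1).tolist(),c['world_from_camera'].round(4).tolist())
f=grab_frame('wrist');cv2.imwrite('pics/w0.png',cv2.resize(f,(800,600),interpolation=cv2.INTER_CUBIC))
np.savez('w0',mtx=c['mtx'],world_from_camera=c['world_from_camera'])
```

```text
1.8 [ 0.4686 -0.2793  0.314 ] [1.7999e+02 1.0000e-02 9.3880e+01] 0.03665571008992461 [ 0.72 -0.76  0.1 ]
[[362.2, 0.0, 284.4], [0.0, 362.2, 208.5], [0.0, 0.0, 1.0]] [[0.9977, 0.0664, 0.0163, 0.4636], [0.0684, -0.9702, -0.2327, -0.2134], [0.0003, 0.2332, -0.9724, 0.4854], [0.0, 0.0, 0.0, 1.0]]
```

View pics/w0.png

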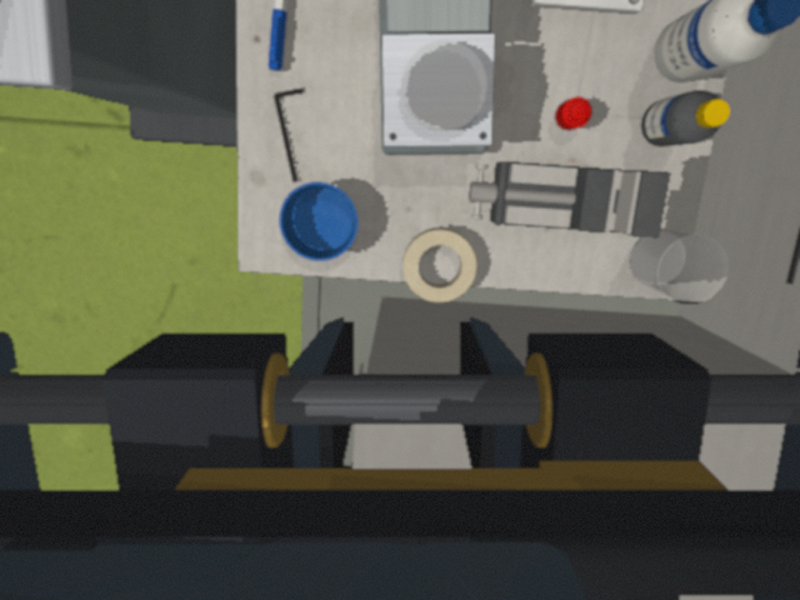

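Run:
```python
from h import *
c=dict(np.load('w0.npz'))
for n,u,v,z in [('dish',449,88,.0777),('TL',382.5,35,.0637),('TR',494,33,.0637),('BR',494,147,.0637),('BL',383,149,.0637)]:
    print(n,ray('wrist',(u+.5)*.7-.5,(v+.5)*.7-.5,z,c).round(4))
```

```text
dish [ 0.4908 -0.1497  0.0777]
TL [ 0.439  -0.114   0.0637]
TR [ 0.5219 -0.1069  0.0637]
BR [ 0.5307 -0.1883  0.0637]
BL [ 0.4441 -0.1957  0.0637]
```

>>> {"name": "step_arm", "arguments": {
  "series": "0.0126 0.0053 0.035 0 0 -0.0175 0.2; 0.0126 0.0053 0.035 0 0 0 0.2; 0.0126 0.0053 0.035 0 0 0 0.2; 0.0126 0.0053 0.035 0 0 0 0.2; 0.0126 0.0053 0.035 0 0 0 0.2; 0.0126 0.0053 0.035 0 0 0 0.2; 0 0 0.02 0 0 0 0.2; 0 0 0.01 0 0 0 0.2"
}}

```text
time_s: 2.65
position: [0.4928, -0.2025, 0.072]
orientation: [-179.9, -0.1, 94.9]
ft_force: [-0.3, 0.1, 1.2]
grip_width: 0.0364
grip_force: 0.0
```

Run:
```python
from h import *
s=state();print(s['time_s'],s['position'].round(4),s['orientation'].round(2),s['ft_force'].round(2))
c=get_calibration('wrist')
f=grab_frame('wrist');cv2.imwrite('pics/w1.png',cv2.resize(f,(800,600),interpolation=cv2.INTER_CUBIC))
np.savez('w1',mtx=c['mtx'],world_from_camera=c['world_from_camera'])
```

```text
2.65 [ 0.4928 -0.2025  0.072 ] [-1.7987e+02 -7.0000e-02  9.4940e+01] [-0.27  0.06  1.21]
```

View pics/w1.png

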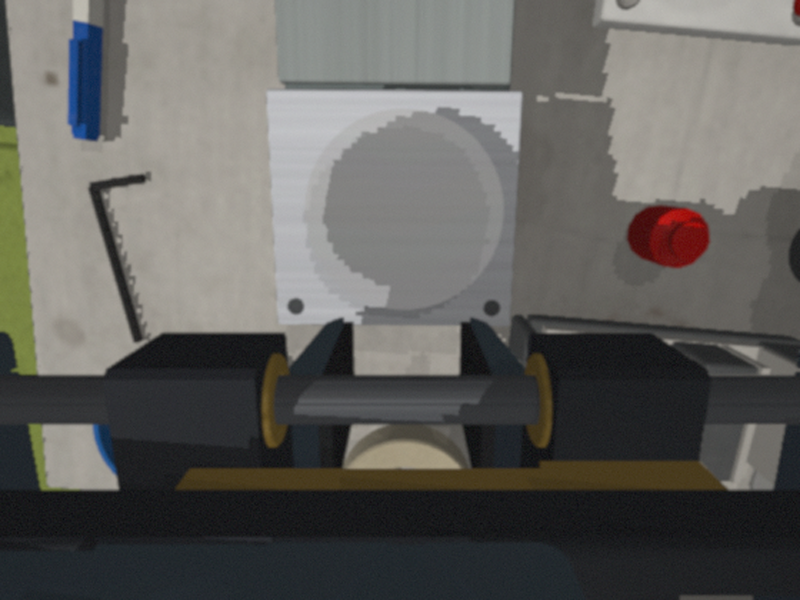

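Run:
```python
from h import *
c=dict(np.load('w1.npz'))
P=lambda u,v,z:ray('wrist',(u+.5)*.7-.5,(v+.5)*.7-.5,z,c)[:2]
u=np.array([-.085,.9964]);
for n,a,b,z in [('dish',404,209,.0777),('TL',267,91,.0637),('TR',522,92,.0637),('BR',510,325,.0637),('BL',279,325,.0637),('panL',279,82,.063),('panR',512,82,.063)]:
    p=P(a,b,z); print(n,p.round(4))
sc=(P(267,91,.0637)+P(522,92,.0637)+P(510,325,.0637)+P(279,325,.0637))/4;print(sc,sc+.082*u)
```

```text
dish [ 0.4868 -0.1475]
TL [ 0.439  -0.1144]
TR [ 0.5219 -0.1076]
BR [ 0.5285 -0.1864]
BL [ 0.4453 -0.1937]
panL [ 0.4426 -0.1112]
panR [ 0.5184 -0.1047]
[ 0.48367444 -0.15051088] [ 0.47670444 -0.06880608]
```

Dish at (404,209), fingers' inner edges at 353/460: the cradle is centred to about 1 mm. I need roughly 91 mm of forward push with a 4.7 mm shift to −x.

>>> {"name": "step_arm", "arguments": {
  "series": "0.004 0 0.003 0 0 0 0.2; 0.003 0 0.003 0 0 0 0.2; 0.0015 0 0 0 0 0 0.2; 0.0015 0 0 0 0 0 0.2; 0.0015 0 0 0 0 0 0.2; 0.002 -0.0001 0 0 0 0 0.2; 0.002 -0.0001 0 0 0 0 0.2; 0.002 -0.0001 0 0 0 0 0.2"
}}

```text
time_s: 3.5
position: [0.4919, -0.1857, 0.0681]
orientation: [180.0, 0.0, 94.9]
ft_force: [0.4, -1.7, 0.4]
grip_width: 0.0361
grip_force: 0.6
```

>>> {"name": "step_arm", "arguments": {
  "series": "0.0025 -0.00015 0 0 0 0 0.2; 0.0025 -0.00015 0 0 0 0 0.2; 0.0025 -0.00015 0 0 0 0 0.2; 0.0025 -0.00015 0 0 0 0 0.2; 0.0025 -0.00015 0 0 0 0 0.2; 0.0025 -0.00015 0 0 0 0 0.2; 0.0025 -0.00015 0 0 0 0 0.2; 0.0025 -0.00015 0 0 0 0 0.2"
}}

```text
time_s: 4.3
position: [0.489, -0.1658, 0.068]
orientation: [180.0, 0.0, 94.9]
ft_force: [-0.1, -1.9, 1.2]
grip_width: 0.0366
grip_force: 0.7
```

>>> {"name": "step_arm", "arguments": {
  "series": "0.0025 -0.00019 0.0005 0 0 0 0.2; 0.0025 -0.00019 0.0005 0 0 0 0.2; 0.0025 -0.00019 0.0005 0 0 0 0.2; 0.0025 -0.00019 0 0 0 0 0.2; 0.0025 -0.00019 0 0 0 0 0.2; 0.0025 -0.00019 0 0 0 0 0.2; 0.0025 -0.00019 0 0 0 0 0.2; 0.0025 -0.00019 0 0 0 0 0.2"
}}

```text
time_s: 5.1
position: [0.4858, -0.146, 0.0665]
orientation: [180.0, 0.0, 94.9]
ft_force: [-0.5, -1.1, 2.0]
grip_width: 0.0364
grip_force: 0.9
```

>>> {"name": "step_arm", "arguments": {
  "series": "0.0025 -0.00019 0 0 0 0 0.2; 0.0025 -0.00019 0 0 0 0 0.2; 0.0025 -0.00019 0 0 0 0 0.2; 0.0025 -0.00019 0 0 0 0 0.2; 0.002 -0.00015 0 0 0 0 0.2; 0.002 -0.00015 0 0 0 0 0.2; 0.002 -0.00015 0 0 0 0 0.2; 0 0 0 0 0 0 0.2"
}}

```text
time_s: 5.9
position: [0.4831, -0.1301, 0.0664]
orientation: [-180.0, -0.0, 94.9]
ft_force: [-0.1, -1.5, 0.2]
grip_width: 0.0362
grip_force: 0.2
```

Run:
```python
from h import *
s=state();print(s['time_s'],s['position'].round(4),s['orientation'].round(2),s['ft_force'].round(2))
c=get_calibration('wrist')
f=grab_frame('wrist');cv2.imwrite('pics/w2.png',cv2.resize(f,(800,600),interpolation=cv2.INTER_CUBIC))
np.savez('w2',mtx=c['mtx'],world_from_camera=c['world_from_camera'])
```

```text
5.9 [ 0.4831 -0.1301  0.0664] [-179.99   -0.     94.91] [-0.07 -1.54  0.23]
```

View pics/w2.png

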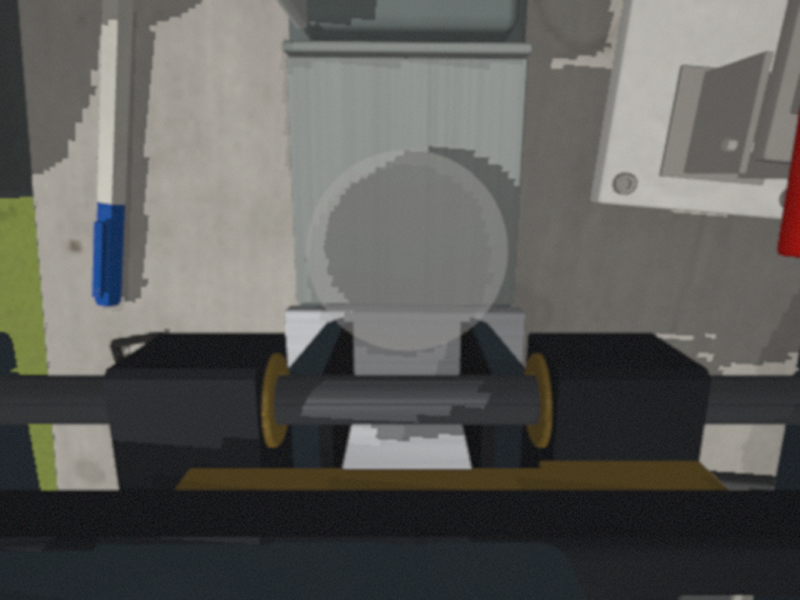

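Run:
```python
from h import *
c=dict(np.load('w2.npz'))
P=lambda u,v,z:ray('wrist',(u+.5)*.7-.5,(v+.5)*.7-.5,z,c)[:2]
U=np.array([-.085,.9964]);X=np.array([.9964,.085]);o=np.array([.4837,-.1505])
for n,a,b,z in [('dish far',407,148,.0765),('dish near',407,352,.0777),('dishL',306,250,.077),('dishR',508,250,.077),('lip near',407,55,.067),('lip far',407,44,.067),('panL',295,250,.061),('panR',523,250,.061),('shelf edge',300,309,.0637)]:
    p=P(a,b,z)-o; print(n,round(p@X,4),round(p@U,4))
p=state()['position'][:2]-o;print(p@X,p@U)
```

```text
dish far 0.0008 0.094
dish near 0.0009 0.0299
dishL -0.0307 0.0633
dishR 0.0324 0.0634
lip near 0.0008 0.1217
lip far 0.0007 0.1248
panL -0.0376 0.061
panR 0.0407 0.0611
shelf edge -0.0363 0.0407
0.001189223354962196 0.020290215058837074
```

>>> {"name": "step_arm", "arguments": {
  "series": "0.001 0 0 0 0 0 0.2; 0.0015 0 0 0 0 0 0.2; 0.0015 0 0 0 0 0 0.2; 0.0015 0 0 0 0 0 0.2; 0.0015 0 0 0 0 0 0.2; 0.0012 0 0 0 0 0 0.2; 0.0012 0 0 0 0 0 0.2; 0.001 0 0 0 0 0 0.2"
}}

```text
time_s: 6.75
position: [0.4823, -0.1198, 0.0664]
orientation: [-180.0, -0.0, 94.9]
ft_force: [0.2, -0.5, 0.5]
grip_width: 0.0361
grip_force: 0.3
```

>>> {"name": "step_arm", "arguments": {
  "series": "0.001 0 0 0 0 0 0.2; 0.001 0 0 0 0 0 0.2; 0.001 0 0 0 0 0 0.2; 0.001 0 0 0 0 0 0.2; 0.001 0 0 0 0 0 0.2; 0.001 0 0 0 0 0 0.2; 0.001 0 0 0 0 0 0.2; 0.001 0 0 0 0 0 0.2"
}}

```text
time_s: 7.55
position: [0.4816, -0.1119, 0.0664]
orientation: [180.0, -0.0, 94.9]
ft_force: [-0.0, 0.0, -0.8]
grip_width: 0.0363
grip_force: 0.3
```

Run:
```python
from h import *
s=state();print(s['time_s'],s['position'].round(4),s['ft_force'].round(2))
c=get_calibration('wrist')
f=grab_frame('wrist');cv2.imwrite('pics/w3.png',cv2.resize(f,(800,600),interpolation=cv2.INTER_CUBIC))
np.savez('w3',mtx=c['mtx'],world_from_camera=c['world_from_camera'])
```

```text
7.55 [ 0.4816 -0.1119  0.0664] [-0.    0.03 -0.75]
```

View pics/w3.png

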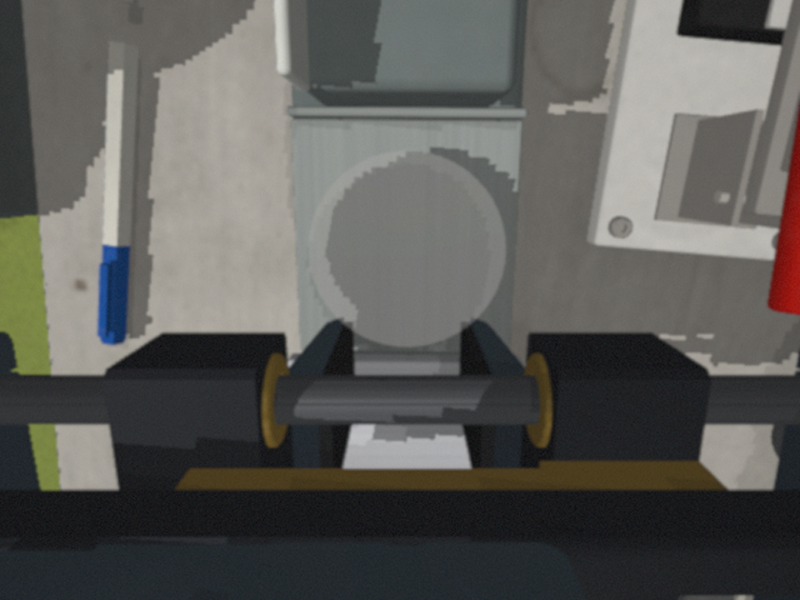

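Run:
```python
from h import *
c=dict(np.load('w3.npz'))
P=lambda u,v,z:ray('wrist',(u+.5)*.7-.5,(v+.5)*.7-.5,z,c)[:2]
U=np.array([-.085,.9964]);X=np.array([.9964,.085]);o=np.array([.4837,-.1505])
for n,a,b,z in [('dish far',407,150,.071),('dish near',407,347,.071),('dishL',310,250,.071),('dishR',505,250,.071),('lip near',407,118,.063),('panL',295,250,.057),('panR',519,250,.057),('shelf edge',407,363,.0637),('pan near edge',407,352,.057)]:
    p=P(a,b,z)-o; print(n,round(p@X,4),round(p@U,4))
```

```text
dish far 0.0009 0.1119
dish near 0.001 0.0476
dishL -0.0305 0.0807
dishR 0.0327 0.0807
lip near 0.0009 0.1221
panL -0.0384 0.0787
panR 0.0403 0.0787
shelf edge 0.001 0.0391
pan near edge 0.001 0.0409
```

Run:
```python
from h import *
def R(n,u,v):
    c=get_calibration(n);T=c['world_from_camera'];d=T[:3,:3]@np.linalg.solve(c['mtx'],[(u+.5)*.7-.5,(v+.5)*.7-.5,1]);return T[:3,3],d/np.linalg.norm(d)
def tri(a,b):
    o1,d1=R('top',*a);o2,d2=R('side',*b);t=np.linalg.lstsq(np.c_[d1,-d2],o2-o1,rcond=None)[0]
    return (o1+d1*t[0]).round(3),(o2+d2*t[1]).round(3)
for n,a,b in [('box R',(343,243),(441,353)),('box L',(237,237),(588,380)),('knobfar',(215,250),(620,358)),('knobnear',(215,302),(627,298)),('red',(242,360),(590,303))]: print(n,*tri(a,b))
print(state()['joint_positions'])
```

```text
box R [0.57  0.11  0.122] [0.569 0.115 0.122]
box L [0.572 0.259 0.137] [0.572 0.262 0.137]
knobfar [0.55  0.285 0.154] [0.55  0.287 0.154]
knobnear [0.478 0.282 0.154] [0.477 0.287 0.155]
red [0.403 0.263 0.032] [0.403 0.265 0.032]
[-1.57721329e+01  1.74559056e+01  1.25739939e+02  2.32586871e-03
  3.68061914e+01 -2.06742532e+01]
```

>>> {"name": "step_arm", "arguments": {
  "series": "-0.003 0 0 0 0 0 0.2; -0.006 0 0 0 0 0 0.2; -0.008 0 0 0 0 0 0.2; 0 0 -0.03 0 0 0 0.2; 0 0 -0.05 0 0 0 0.2; 0 0 -0.05 0 0 0 0.2; 0.04 0 0 0 0 0 0.2; 0.05 0 0 0 0 0 0.2"
}}

```text
time_s: 8.4
position: [0.4766, -0.04, 0.1984]
orientation: [179.8, 0.1, 94.7]
ft_force: [1.3, 1.4, -0.5]
grip_width: 0.0364
grip_force: 0.0
```

>>> {"name": "step_arm", "arguments": {
  "series": "0.0431 -0.0018 0 0 0 0 0.3; 0.0431 -0.0018 0 0 0 0 0.3; 0.0431 -0.0018 0 0 0 0 0.3; 0.0431 -0.0018 0 0 0 0 0.3; 0.0431 -0.0018 0 0 0 0 0.3; 0.0431 -0.0018 0 0 0 0 0.3; 0 0 0 0 0 -0.148 0.3; 0 0 0 0 0 -0.148 0.3"
}}

```text
time_s: 9.2
position: [0.4426, 0.2183, 0.1964]
orientation: [-180.0, 0.0, 112.3]
ft_force: [0.0, -1.2, -0.1]
grip_width: 0.032
grip_force: 0.0
```

>>> {"name": "step_arm", "arguments": {
  "series": "0 0 0 0 0 -0.148 0.3; 0 0 0 0 0 -0.148 0.3; 0 0 0 0 0 -0.148 0.3; 0 0 0 0 0 -0.148 0.3; 0 0 0 0 0 -0.148 0.3; 0 0 0 0 0 -0.148 0.3; 0 0 0 0 0 -0.148 0.3; 0 0 0 0 0 -0.148 0.3"
}}

```text
time_s: 10.0
position: [0.443, 0.217, 0.1965]
orientation: [180.0, 0.0, -180.0]
ft_force: [0.1, -0.2, -0.3]
grip_width: 0.0318
grip_force: 0.0
```

>>> {"name": "step_arm", "arguments": {
  "series": "0 0 0 0 0 -0.148 0.3; 0 0 0 0 0 -0.148 0.3; 0 0 0 0 0 -0.148 0.3; 0 0 0 0 0 -0.148 0.3; 0 0 0 0 0 -0.148 0.3; 0 0 0 0 0 -0.148 0.3; 0 0 0 0 0 -0.148 0.3; 0 0 0 0 0 -0.148 0.3"
}}

```text
time_s: 10.8
position: [0.443, 0.217, 0.1965]
orientation: [-180.0, 0.0, -112.1]
ft_force: [0.2, 0.4, 0.7]
grip_width: 0.0318
grip_force: 0.0
```

>>> {"name": "step_arm", "arguments": {
  "series": "0 0 0.03 0 0 -0.148 0.3; 0 0 0.03 0 0 -0.148 0.3; 0 0 0.03 0 0 -0.1 0.3; 0 0 0 0 0 0 0.3"
}}

```text
time_s: 11.2
position: [0.4409, 0.2162, 0.1036]
orientation: [179.7, -0.1, -89.7]
ft_force: [-0.4, -0.3, 0.4]
grip_width: 0.0319
grip_force: 0.0
```

Run:
```python
from h import *
s=state();print(s['time_s'],s['position'].round(4),s['orientation'].round(2),s['joint_positions'].round(1),s['grip_width'])
c=get_calibration('wrist')
f=grab_frame('wrist');cv2.imwrite('pics/w4.png',cv2.resize(f,(800,600),interpolation=cv2.INTER_CUBIC))
np.savez('w4',mtx=c['mtx'],world_from_camera=c['world_from_camera'])
```

```text
11.2 [0.4409 0.2162 0.1036] [ 1.7971e+02 -1.2000e-01 -8.9710e+01] [  23.4   13.2  125.7    0.    41.5 -156.9] 0.031874079789406914
```

View pics/w4.png

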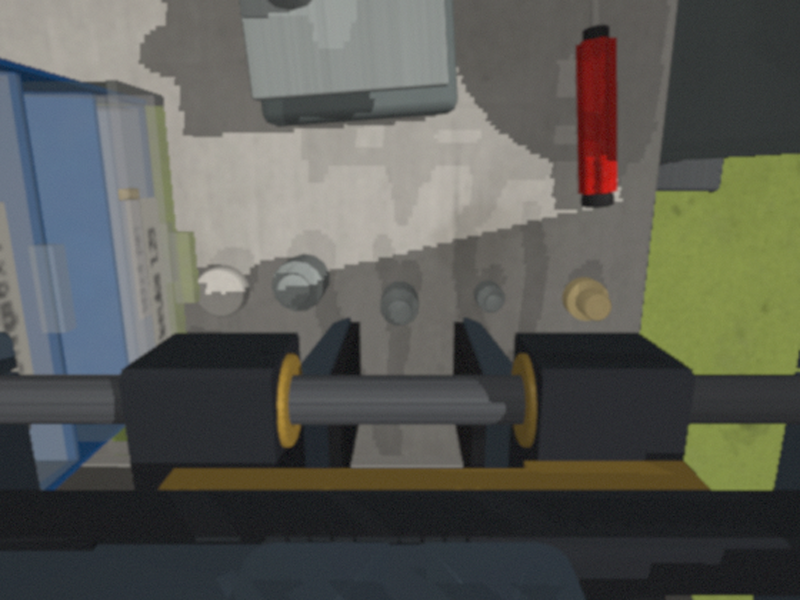

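Run:
```python
from h import *
c=dict(np.load('w4.npz'))
P=lambda u,v,z:ray('wrist',(u+.5)*.7-.5,(v+.5)*.7-.5,z,c).round(4)
for n,a,b,z in [('med body',400,300,.02),('med knob',399,308,.03),('large',301,280,.024),('small',490,295,.014)]: print(n,P(a,b,z))
s=state();p=s['position'];y=np.radians(s['orientation'][2])
d=(P(400,300,.02)+P(399,308,.03))[:2]/2-p[:2]
print(d,'tool',d@[np.cos(y),np.sin(y)],d@[np.sin(y),-np.cos(y)],p[2])
```

```text
med body [0.4432 0.2137 0.02  ]
med knob [0.4436 0.2153 0.03  ]
large [0.4921 0.2028 0.024 ]
small [0.3965 0.2123 0.014 ]
[ 0.00152102 -0.00220623] tool 0.002208064930471126 -0.001518359968598004 0.10548265734678774
```

>>> {"name": "step_arm", "arguments": {
  "series": "0.002 -0.0015 0.02 0 0 0 0.3; 0 0 0.03 0 0 0 0.3; 0 0 0.025 0 0 0 0.3; 0 0 0.015 0 0 0 0.3; 0 0 0.01 0 0 0 0.3; 0 0 0 0 0 0 0.3; 0 0 0 0 0 0 1; 0 0 0 0 0 0 1"
}}

```text
time_s: 12.05
position: [0.4448, 0.2158, 0.0075]
orientation: [-179.9, 0.0, -89.8]
ft_force: [-0.1, -0.1, 2.2]
grip_width: 0.0189
grip_force: 23.0
```

>>> {"name": "step_arm", "arguments": {
  "series": "0 0 0 0 0 0 1; 0 0 0 0 0 0 1; 0 0 0 0 0 0 1"
}}

```text
time_s: 12.35
position: [0.4448, 0.2158, 0.0075]
orientation: [-179.9, 0.0, -89.8]
ft_force: [-1.0, -0.3, 10.5]
grip_width: 0.0184
grip_force: 30.1
```

>>> {"name": "step_arm", "arguments": {
  "series": "0 0 -0.003 0 0 0 1; 0 0 -0.007 0 0 0 1; 0 0 -0.02 0 0 0 1; 0 0 -0.04 0 0 0 1; 0 0 -0.04 0 0 0 1; 0 0 -0.03 0 0 0 1; 0 0 0 0 0 0.15 1; 0 0 0 0 0 0.15 1"
}}

```text
time_s: 13.15
position: [0.4445, 0.2157, 0.1483]
orientation: [-179.9, 0.1, -107.3]
ft_force: [0.2, -0.4, -0.4]
grip_width: 0.0188
grip_force: 30.0
```

Run:
```python
from h import *
for i in range(4):
    s=state();print(s['time_s'],s['position'].round(4),s['orientation'].round(2),s['joint_positions'].round(1),s['grip_width'],s['grip_force'],s['ft_force'].round(2)); f=grab_frame('wrist')
cv2.imwrite('pics/w5.png',f)
# darkness/brightness statistics between the fingers in comparison with the empty gripper earlier
g=cv2.cvtColor(f,cv2.COLOR_BGR2GRAY)
for r in range(215,350,9): print(r,g[r,225:345:5].tolist())
```

```text
13.15 [0.4445 0.2157 0.1483] [-1.7988e+02  1.0000e-01 -1.0730e+02] [  23.2    8.7  124.8    0.    46.4 -139.5] 0.018808065489673422 29.99007438949775 [ 0.17 -0.42 -0.43]
13.2 [0.4442 0.2156 0.1476] [-1.7993e+02  6.0000e-02 -1.0789e+02] [  23.2    8.7  124.8    0.    46.4 -138.9] 0.01879644737875896 29.993351687444374 [-0.48 -0.32 -0.81]
13.25 [0.444  0.2155 0.1472] [-1.7996e+02  3.0000e-02 -1.0712e+02] [  23.2    8.8  124.8    0.    46.3 -139.7] 0.01828539171364032 29.99701567227021 [-0.83  0.05 -1.1 ]
13.3 [0.4439 0.2154 0.1469] [-1.7998e+02  1.0000e-02 -1.0679e+02] [  23.2    8.8  124.8    0.    46.3 -140. ] 0.018692413726793356 29.995972368051298 [-0.45 -0.19 -0.61]
215 [81, 73, 82, 95, 94, 95, 110, 111, 110, 112, 110, 111, 96, 96, 93, 107, 106, 107, 110, 102, 102, 106, 102, 90]
224 [112, 112, 111, 106, 96, 82, 60, 95, 105, 110, 109, 109, 108, 97, 95, 104, 96, 76, 55, 97, 105, 103, 96, 92]
233 [60, 61, 89, 105, 60, 61, 54, 25, 68, 107, 111, 107, 111, 97, 94, 97, 33, 28, 48, 50, 50, 103, 62, 41]
242 [34, 37, 57, 51, 48, 55, 38, 25, 62, 86, 82, 83, 76, 74, 68, 85, 32, 27, 44, 49, 51
[... 435 characters left out ...]
, 81, 84, 82, 82, 81, 80, 81, 83, 81, 83, 81, 83, 80, 82, 82, 82, 81, 81, 76, 53, 53, 80]
296 [83, 116, 67, 58, 53, 51, 54, 48, 62, 70, 70, 70, 68, 68, 73, 74, 61, 53, 52, 50, 44, 45, 52, 77]
305 [49, 112, 87, 48, 39, 28, 29, 22, 94, 102, 105, 113, 95, 64, 60, 62, 55, 25, 37, 38, 45, 46, 69, 76]
314 [37, 39, 27, 41, 41, 34, 36, 22, 58, 60, 63, 61, 60, 60, 60, 59, 61, 29, 37, 39, 45, 44, 31, 33]
323 [39, 27, 23, 36, 38, 31, 31, 28, 61, 62, 60, 60, 61, 62, 61, 62, 60, 25, 28, 37, 45, 42, 58, 65]
332 [91, 74, 88, 91, 92, 92, 91, 92, 74, 75, 91, 93, 93, 90, 91, 93, 92, 80, 76, 73, 72, 73, 72, 70]
341 [72, 87, 70, 72, 88, 91, 84, 71, 70, 83, 72, 75, 92, 71, 84, 71, 73, 89, 90, 89, 70, 68, 70, 70]
```

Run:
```python
from h import *
c=dict(np.load('w4.npz'))
P=lambda u,v,z:ray('wrist',(u+.5)*.7-.5,(v+.5)*.7-.5,z,c).round(4)
a,b=P(252,98,.063),P(453,85,.063);print(a,b,(a+b)[:2]/2-.04*np.array([-.085,.9964]))
print('pw near',P(290,8,.063+.024))
```

```text
[0.5001 0.1234 0.063 ] [0.4228 0.1182 0.063 ] [0.46485  0.080944]
pw near [0.4792 0.0986 0.087 ]
```

>>> {"name": "step_arm", "arguments": {
  "series": "0 0 0 0 0 0.149 1; 0 0 0 0 0 0.149 1; 0 0 0 0 0 0.149 1; 0 0 0 0 0 0.149 1; 0 0 0 0 0 0.149 1; 0 0 0 0 0 0.149 1; 0 0 0 0 0 0.149 1; 0 0 0 0 0 0.149 1"
}}

```text
time_s: 14.15
position: [0.4438, 0.2154, 0.1462]
orientation: [-180.0, -0.0, -175.4]
ft_force: [-0.3, 0.4, -1.1]
grip_width: 0.0187
grip_force: 30.0
```

>>> {"name": "step_arm", "arguments": {
  "series": "0 0 0 0 0 0 1"
}}

```text
time_s: 14.25
position: [0.4439, 0.2154, 0.1463]
orientation: [-180.0, -0.0, -175.2]
ft_force: [-0.0, -0.7, -1.6]
grip_width: 0.0187
grip_force: 30.0
```

>>> {"name": "step_arm", "arguments": {
  "series": "0.0024 -0.034 0 0 0 0 1; 0.0024 -0.034 0 0 0 0 1; 0.0024 -0.034 0 0 0 0 1; 0.0024 -0.034 0 0 0 0 1; 0 0 0.02 0 0 0 1; 0 0 0.02 0 0 0 1; 0 0 0.015 0 0 0 1; 0 0 0.008 0 0 0 1"
}}

```text
time_s: 15.05
position: [0.4451, 0.079, 0.0823]
orientation: [-180.0, -0.1, -174.9]
ft_force: [0.6, -0.2, -0.2]
grip_width: 0.0187
grip_force: 30.0
```

>>> {"name": "step_arm", "arguments": {
  "series": "0 0 0.003 0 0 0 1; 0 0 0.002 0 0 0 1; 0 0 0.001 0 0 0 1; 0 0 0.001 0 0 0 1; 0 0 0.001 0 0 0 1; 0 0 0.001 0 0 0 1; 0 0 0.001 0 0 0 1; 0 0 0.0005 0 0 0 1"
}}

```text
time_s: 15.85
position: [0.4457, 0.0792, 0.0729]
orientation: [-180.0, -0.0, -175.3]
ft_force: [0.0, 0.8, -0.7]
grip_width: 0.0181
grip_force: 30.0
```

>>> {"name": "step_arm", "arguments": {
  "series": "0 0 0.001 0 0 0 1; 0 0 0.001 0 0 0 1; 0 0 0.0005 0 0 0 1; 0 0 0.0005 0 0 0 1; 0 0 0.0005 0 0 0 1; 0 0 0.0005 0 0 0 1; 0 0 0.0005 0 0 0 1; 0 0 0 0 0 0 1"
}}

```text
time_s: 16.65
position: [0.4457, 0.0792, 0.0684]
orientation: [180.0, -0.0, -175.3]
ft_force: [-0.2, -1.0, -0.3]
grip_width: 0.0184
grip_force: 30.0
```

Run:
```python
from h import *
F=[]
for i in range(5):
    s=state();F.append(s['ft_force']);f=grab_frame('top')
print(s['position'],np.mean(F,0).round(2)); cv2.imwrite('pics/t5.png',f)
```

```text
[0.44573032 0.07918745 0.06844712] [-0.16 -0.49 -0.32]
```

>>> {"name": "step_arm", "arguments": {
  "series": "0 0 0.0005 0 0 0 1; 0 0 0 0 0 0 0.5; 0 0 0 0 0 0 0.4; 0 0 0 0 0 0 0.3; 0 0 0 0 0 0 0.3; 0 0 0 0 0 0 0.3"
}}

```text
time_s: 17.5
position: [0.4458, 0.0792, 0.068]
orientation: [180.0, 0.0, -175.3]
ft_force: [-0.7, 0.2, -0.4]
grip_width: 0.0319
grip_force: 0.0
```

>>> {"name": "step_arm", "arguments": {
  "series": "0 0 -0.003 0 0 0 0.3; 0 0 -0.008 0 0 0 0.3; 0 0 -0.02 0 0 0 0.3; 0 0 -0.03 0 0 0 0.3; 0 0 -0.04 0 0 0 0.3; 0 0 -0.04 0 0 0 0.3; 0 0 -0.04 0 0 0 0.3; 0 0 0 0 0 0 0.3"
}}

```text
time_s: 18.3
position: [0.4482, 0.0795, 0.2546]
orientation: [180.0, 0.5, -175.3]
ft_force: [1.2, 0.0, -0.9]
grip_width: 0.0318
grip_force: 0.0
```

Run:
```python
from h import *
s=state();print(s['time_s'],s['position'].round(4),s['orientation'].round(2),s['grip_width'],s['ft_force'].round(2))
w=grab_frame('wrist');d=grab_frame('side')
a=cv2.resize(w,(400,300),interpolation=cv2.INTER_AREA)
b=cv2.resize(d[170:260,140:260],(400,300),interpolation=cv2.INTER_CUBIC)
t=grab_frame('top')
e=cv2.resize(t[175:300,160:400],(576,300),interpolation=cv2.INTER_CUBIC)
m=np.zeros((600,800,3),np.uint8);m[:300,:400]=a;m[:300,400:]=b;m[300:,:576]=e
cv2.imwrite('pics/m.png',m)
```

```text
18.3 [0.4482 0.0795 0.2546] [ 179.98    0.48 -175.26] 0.0317529002949045 [ 1.18  0.02 -0.89]
```

View pics/m.png

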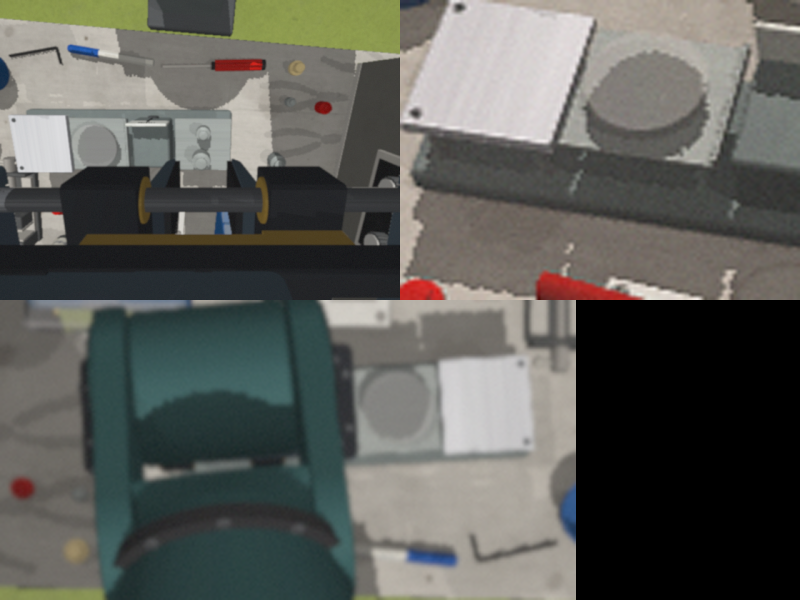

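The montage shows the medium weight standing at (205,132) beside the 100 g weight at (200,160). The dish lies wholly on its pan and the bystanders haven't moved. I'll check the needle from pixel values.

>>> {"name": "step_arm", "arguments": {
  "series": "0 0 0 0 0 0 0.3; 0 0 0 0 0 0 0.3; 0 0 0 0 0 0 0.3"
}}

```text
time_s: 18.75
position: [0.4453, 0.0791, 0.2481]
orientation: [-180.0, -0.1, -175.3]
ft_force: [0.4, 0.1, 0.2]
grip_width: 0.032
grip_force: 0.0
```

Run:
```python
from h import *
s=state();print(s['time_s'],s['ft_force'].round(2))
g=np.mean([cv2.cvtColor(grab_frame('wrist'),cv2.COLOR_BGR2GRAY) for _ in range(3)],0).round().astype(int)
print('cols',list(range(176,246,2)))
for r in range(160,184): print(r,g[r,176:246:2].tolist())
```

```text
18.75 [0.38 0.13 0.16]
cols [176, 178, 180, 182, 184, 186, 188, 190, 192, 194, 196, 198, 200, 202, 204, 206, 208, 210, 212, 214, 216, 218, 220, 222, 224, 226, 228, 230, 232, 234, 236, 238, 240, 242, 244]
160 [124, 126, 126, 123, 122, 122, 122, 122, 123, 122, 121, 121, 122, 121, 122, 121, 120, 121, 120, 119, 119, 123, 125, 124, 123, 122, 122, 120, 117, 116, 117, 116, 116, 117, 116]
161 [128, 128, 130, 126, 125, 125, 126, 126, 127, 126, 126, 124, 125, 126, 127, 126, 124, 124, 124, 124, 124, 128, 130, 131, 129, 128, 129, 126, 122, 122, 122, 121, 121, 121, 122]
162 [127, 129, 129, 128, 126, 127, 125, 126, 126, 127, 125, 125, 126, 126, 126, 126, 125, 125, 124, 124, 123, 125, 127, 129, 130, 131, 131, 128, 123, 124, 124, 123, 122, 123, 122]
163 [126, 128, 127, 126, 126, 126, 125, 125, 124, 126, 125, 124, 125, 125, 125, 124, 124, 123, 124, 124, 124, 123, 125, 127, 131, 131, 131, 129, 121, 123, 123, 122, 122, 121, 121]
164 [125, 127, 126, 125, 125, 125, 125, 122, 124, 124, 124, 125, 125, 124, 123, 124, 123, 122, 123, 124, 123, 122, 122, 125, 129, 131, 132, 128, 122, 122, 122, 121, 121, 121, 1
[... 2588 characters left out ...]
0 [218, 220, 226, 224, 220, 219, 219, 222, 229, 230, 230, 230, 230, 229, 229, 229, 230, 230, 230, 229, 229, 230, 230, 230, 229, 224, 223, 217, 145, 86, 66, 60, 74, 115, 135]
181 [196, 199, 211, 209, 204, 204, 202, 205, 214, 215, 215, 214, 215, 215, 216, 215, 216, 215, 215, 215, 215, 217, 217, 216, 216, 213, 212, 201, 134, 81, 64, 60, 68, 114, 138]
182 [153, 155, 169, 167, 160, 159, 158, 159, 166, 166, 165, 167, 166, 166, 167, 167, 167, 168, 167, 166, 167, 170, 171, 167, 168, 165, 166, 159, 112, 77, 66, 60, 64, 113, 141]
183 [115, 112, 134, 130, 111, 110, 109, 110, 111, 112, 113, 113, 114, 114, 115, 114, 115, 115, 116, 113, 116, 116, 116, 115, 113, 114, 113, 110, 90, 76, 67, 58, 64, 114, 144]
```

The needle tip is at column 204, the middle of the dial scale (192–216), so the balance is level. The gripper is well clear, so I'm handing in.

```bash
python3 -c "
from cell import job_done;print(job_done())"
```

```text
the job is handed in; nothing more can be done
None
```

I pushed the dish wholly onto its pan, set the 50 g weight beside the 100 g one, and handed the job in at about 19 s with the needle reading level and the robot clear; the judge's verdict was not shown.

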